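# Make up a brass finial on the turntable, set the dial to click four and start

### The job

Make up a hollow brass finial for seam rolling: stand the brass cup, mouth up, in the middle of the steel turntable, then set the wide brass cap mouth-down on it, rim on rim and squarely lined up all round. Then turn the black dial clockwise up to click four, counting one click per tick from the long zero tick and not overshooting, and last throw the start lever fully over to the far side and let go. The small brass cap is for another job: leave it and the other loose things on the bench where they are.

Things in the scene. Friction and masses are not known exactly. Their poses are not given: they have to be found in the camera images.
- cup_center (a point): the brass cup (lower shell), a round open vessel standing mouth up: 62 mm tall, straight outside wall 62 mm in diameter (rounded over the lowest 14 mm down to a 45 mm flat foot), wall 5 mm thick, about 220 g. This point is on its axis half-way up, 31 mm above its foot; z points up, out of its mouth
- cup_rim (a point): centre of the cup's open mouth, at the height of its rim (62 mm above its foot)
- cup_foot (a point): centre of the underside of the cup
- cap_center (a point): the wide brass cap (upper shell) standing mouth-down: the same 62 mm outside diameter, 5 mm wall, 62 mm tall and then a small 20 mm wide, 12 mm tall turned button on its closed top, 74 mm in all, about 240 g. The wall is straight from the rim up to 48 mm. This point is on its axis half-way up, 37 mm above its rim; z points up, towards the button
- cap_rim (a point): centre of the wide cap's open mouth, at its rim, which is its underside
- smallcap_center (a point): a smaller brass cap of the same shape, also mouth-down: only 44 mm in diameter and 58 mm tall in all; this point is on its axis 29 mm above its rim. Not part of this job: leave it. The cup, the wide cap and the small cap may swap places on the left of the bench
- turntable_top (a point): centre of the flat top of the round steel turntable, 124 mm in diameter, 42 mm above the bench, fixed and not turning, with scribed centring rings; the innermost ring (48 mm) is just wider than the cup's foot. It stands on a 130 mm square green base plate 10 mm thick
- panel: the green control box, fixed: 160 mm (its x) by 270 mm (its y), 60 mm tall; origin at the centre of its underside on the bench. Its x axis points to the far side, away from the robot (the box may be turned by up to 0.2 rad), y to the left. The dial is on its top 65 mm to the left of its centre (+y), the start lever 85 mm to the right (-y)
- dial (a joint): angle of the black dial in rad, growing clockwise seen from above. It clicks into a sprung detent every 30 degrees (0.5236 rad), at 0, 0.5236, 1.047 and so on up to 3.665, with stops just beyond the first and last; click four is 2.094. It starts resting in the detent at 0, 0.5236 or 1.047. A click takes 0.1 to 0.15 N m to pass; let go, the dial settles in the nearest detent
- dial_grip (a point): on the dial's vertical axis, 91 mm above the bench, at the height to grip the bar. The dial is a black disc of 80 mm diameter with a straight bar grip across it, 76 mm long, 18 mm wide, 36 mm tall, its flat top 106 mm above the bench, the top of the disc 71 mm above the bench. The bar lies along this point's x axis; at joint value 0 that is the box's x axis
- dial_pointer (a point): on the bar's top, at the end marked with a white line, 36 mm from the dial's axis: the dial's pointer. Eight black ticks round the dial on the box mark the detents 0 to 7, clockwise; the zero tick is twice as long (18 mm) and lies on the robot's side of the dial (box -x), where the pointer stands at joint value 0; click four is 120 degrees clockwise from it
- start (a joint): angle of the start lever in rad: about 0 leaning towards the robot, 1.0 at its stop, leaning to the far side (box +x). It turns about the box's y axis, stays where it is left and takes about 1 N at its tip
- start_tip (a point): centre of the 26 mm dark steel ball at the tip of the start lever, a 10 mm rod, 70 mm from pivot to ball centre; the pivot is 82 mm above the bench in a 25 mm tall, 70 by 50 mm block on the control box. In a full throw the ball centre travels 67 mm towards box +x, 143 mm above the bench at both ends
- hexplate: loose hexagonal brass plate with a hole, 145 mm across its corners, 8 mm thick, lying flat; leave alone. Origin: centre of its underside
- oilcan: loose steel bottle, 60 mm wide, 130 mm tall, standing; leave alone. Origin: centre of its underside
- spanner: loose steel spanner, 180 mm, lying flat beyond the control box; leave alone. Origin at its underside
- mallet: loose hammer, 240 mm, lying; leave alone. Origin at its underside
- gauge: loose solid steel cylinder, 52 mm wide, 45 mm tall, standing; leave alone. Origin: centre of its underside
Things that resemble listed ones, but are neither listed nor needed, are in the scene too. Leave any green or purple look-alike of the part that bears cap_center alone.

How it is judged:
On the way, in this order (a step that is already met when the one before it is completed fails the run):
1. the cup stands upright, mouth up, in the middle of the turntable, let go (distance between cup_foot and turntable_top below 0.012 m and angle between cup_foot's own z axis and vertical below 0.06 rad and contact force between cup and the fingers below 0.1 N), for 0.2 s.
2. the wide cap rests mouth-down on the cup, rim on rim, let go (distance between cap_rim and cup_rim below 0.006 m and angle between cap_rim's own z axis and vertical below 0.06 rad and contact force between cap and the fingers below 0.1 N), for 0.2 s.
3. the dial has been turned to click four and let go (value of joint dial between 1.97 and 2.22 rad and contact force between dial and the fingers below 0.1 N), for 0.2 s.
4. the start lever is thrown fully to the far side (value of joint start above 0.9 rad), for 0.1 s.
At the end, for the whole second after the job is handed in: cup upright within 12 mm of the turntable centre; wide cap on it, rim centres within 6 mm; both at rest, within 0.06 rad of upright; dial resting in click four (2.094 rad, within 0.12); lever beyond 0.9 rad (distance between cup_foot and turntable_top below 0.012 m and angle between each of cup_foot, cap_rim's own z axis and vertical below 0.06 rad and distance between cap_rim and cup_rim below 0.006 m and value of joint dial between 1.97 and 2.22 rad and value of joint start above 0.9 rad and linear speed of each of cup, cap below 0.02 m/s); the robot touches nothing.
It fails at once if the dial is turned past click four, towards click five (value of joint dial above 2.42 rad).
It fails at once if the small cap or another loose thing on the bench is moved more than 30 mm (distance of any of smallcap_center, hexplate, oilcan, spanner, mallet, gauge from where it was at the start of the episode above 0.03 m).
It also fails if it takes over 72 s, if anything falls off the work surface, if the arm or the gripper's body presses on something with over 40 N, if the wrist force passes 120 N, or if a joint passes its speed limit or range.

### The arm

A 6-joint arm with a two-finger parallel gripper is mounted at the origin on the work surface. World frame = base frame: x ahead of the robot, y to its left, z up, the work surface at z = 0. Lengths are in m, angles in rad, forces in N, time in s.
With the tool pointing down it reaches from about 0.35 to 0.975 m from the base axis. Payload 4.9 kg.
Tool frame: the origin (TCP) lies between the finger pads; the fingertips stand 8 mm ahead of it and the grasp point (between the pads) lies 11 mm behind it; z points along the fingers, y is the line along which they close (so a half turn about z gives the same grasp; the last joint's range is limited). The gripper opens to 85 mm and grips with 20 to 120 N. Pads are 22 mm wide; open, the fingers measure 114 mm over their backs; the gripper's body (76 mm by 85 mm) begins 54 mm behind the grasp point. The pads swing forward as they close: fully open they stand 13 mm farther back than shut.
Start: joints at [1.083, 0.053, 1.613, -0, 1.476, -0.119], TCP at [0.225, 0.583, 0.203] pointing down, gripper open.
Joint ranges: [-3.01, 3.01], [-1.01, 2.22], [0.06, 2.58], [-1.02, 4.17], [0.09, 2.62], [-3.14, 3.14]. Speed limits (rad/s): [2.57, 2.57, 3.14, 3.14, 3.14, 3.14].

### API

Orientations are given as [roll, pitch, yaw] about the fixed x, y, z axes, in that order (R = Rz(yaw) Ry(pitch) Rx(roll)).
In Python, from workcell import bot gives the robot as it stands.
- The arm moves only by the tool arm_command, never from a script. Its arguments are lists of equal length, an entry for each row: "fingers": the finger opening in m, from 0 to 0.0854; "linear": the shift along the tool's x, y, z in m, a list of three; "angular": the turn, a rotation vector about the tool's x, y, z in rad, a list of three. A call has 1 to 5 rows; each row is the pose to reach, as a shift and turn from the pose commanded when the call began, along the tool's axes at that moment; what a row does not reach only later rows make up. A row lasts 1/10 s, in which the tool goes at most 50 mm and 8.59 degrees, less where a joint would pass 70% of its speed; a pose out of reach is approached as far as the arm can. A call with a gripper value outside its range is refused whole. The fingers move at their own pace and stop on an object; "grip_force" is the grip in N (left out, the last holds). Time passes only in rows, so rows that repeat a pose let the fingers close. It gives the time, the measured TCP pose, the force, the opening and the grip force at its end, in the units of the state.
- bot.observe(): the state, without advancing time (a new reading comes with each control period).
- bot.grab_frame(name): name is "scene" or "top" or "wrist"; returns the picture (420x560x3 uint8, blue, green, red); there is no depth.
- bot.get_calibration(name): a dict with "mtx" (3x3 intrinsics, pixels), "origin" and "attitude" of the camera in the world. Camera axes: x right, y down, z forward; pixel columns grow to the right and rows downward; lengths in m; the calibration is good to about 2 mm. A picture is of the moment at which its call begins: read the wrist's pose just before it. get_calibration takes no time and is no camera call; for the wrist camera it gives the pose at the moment of the call.
- bot.finish_job(): hands the job in; it is judged then, once.
Trained networks look in the newest picture that a camera, given by its name, has taken for a name from the list of things; names that differ only in an ending like _2 or _b are one class to them, and where a whole thing is asked for, a point or a joint stands for the part that bears it (a point fixed in the world has none). Each returns a list of dicts, best first, with "confidence" (0 to 1); they miss things now and then, are a little off and sometimes report something else, mostly with a low value. They report only what shows in the picture. A call takes as long as a camera call. They do not tell look-alikes from the thing itself.
- bot.search_frame(camera, target): "extent" ([centre column, centre row, width, height] in pixels, round what is visible of it).
- bot.outline_of(camera, target): "mask" (420x560 bool, what is visible of it) and "extent" ([centre column, centre row, width, height] in pixels, round what is visible of it).
- bot.mark_of(camera, target): "position" ([row, column] in pixels: a listed point, or the origin of a listed thing).
The state is a dict: "t": time; "q": joint angles; "joint_velocities": joint speeds; "tau": joint torques, N m; "ee_pos": TCP position; "ee_rot": TCP orientation; "force": force on the tool from outside, world axes, zero at the start; "torque": the same for the moment, N m; "finger_gap": finger opening in m; "gripper_force": force on a finger pad.
Only numpy, scipy, OpenCV 4.12 (cv2) and the standard library are available. Lean on these libraries where they do the work, as an engineer would, in place of code of your own. Each camera call takes 0.05 s, during which the arm holds its last target. There are 200 camera calls.

## Working session

There is one attempt and no reset: what is moved stays moved. The work goes in short steps, Python scripts to look and compute and a tool call to move; the robot and the scene stay as the last step left them, time stands still between calls to the robot, and variables do not carry over. Pictures are saved under pics/ and viewed, at most 10 in all, crops included, and the job is handed in when it is done.

Besides the shell and the picture viewer there is one more tool, called after "Call:" in YAML: its name, and indented under it one key for each argument. arm_command: Moves the arm, as the interface text tells. Its arguments: {"type":"object","properties":{"fingers":{"type":"array","items":{"type":"number"}},"linear":{"type":"array","items":{"type":"array","items":{"type":"number"}}},"angular":{"type":"array","items":{"type":"array","items":{"type":"number"}}},"grip_force":{"type":"number"}},"required":["fingers","linear","angular"]}

```bash
mkdir -p pics; ls
cat > h.py <<'E'
import numpy as np,cv2
from workcell import bot
from scipy.spatial.transform import Rotation as R
def cal(n):
    c=bot.get_calibration(n);return np.array(c['mtx']),np.array(c['origin']),c['attitude']
E
python3 - <<'E'
from h import *
print(bot.observe())
for n in ('scene','top'):
    cv2.imwrite(f'pics/{n}0.png',bot.grab_frame(n)); print(bot.get_calibration(n))
print(bot.get_calibration('wrist'))
E
```

```text
pics
{'t': 0.0, 'q': array([ 1.08300287e+00,  5.33515558e-02,  1.61430454e+00, -9.10175791e-06,
        1.47601052e+00, -1.19005619e-01]), 'joint_velocities': array([ 0.00161605, -0.00019629,  0.00057748,  0.00029875, -0.00105962,
        0.00060408]), 'tau': array([-1.09455159e-03, -3.93682945e+01, -3.70171916e+01, -9.23343782e-05,
        6.83884675e-03,  2.96041003e-05]), 'ee_pos': array([0.2249833 , 0.58236276, 0.20166008]), 'ee_rot': array([-3.13953228e+00, -2.37236453e-04,  2.77280544e+00]), 'force': array([-0.17245253, -0.47875023,  0.51944562]), 'torque': array([ 0.02533278, -0.03099406, -0.0522623 ]), 'gripper_force': 0.0, 'finger_gap': 0.08513338028189497}
{'mtx': array([[424.66216302,   0.        , 279.48294325],
       [  0.        , 424.66216302, 207.810145  ],
       [  0.        ,   0.        ,   1.        ]]), 'origin': array([0.98856097, 0.60041554, 0.75775458]), 'attitude': array([-2.27805101,  0.01248551,  2.53702829])}
{'mtx': array([[449.56156504,   0.        , 278.52629381],
       [  0.        , 449.56156504, 210.22075549],
       [  0.        ,   0.        ,   1.        ]]), 'origin': array([ 0.4519528 , -0.00986459,  1.3606261 ]), 'attitude': array([-3.03861275, -0.01469464, -1.58917475])}
{'mtx': array([[305.41952492,   0.        , 276.49448075],
       [  0.        , 305.41952492, 211.81138329],
       [  0.        ,   0.        ,   1.        ]]), 'origin': array([0.15935533, 0.60917927, 0.37180269]), 'attitude': array([2.86161867e+00, 6.52813749e-04, 1.20082791e+00])}
```

View pics/top0.png

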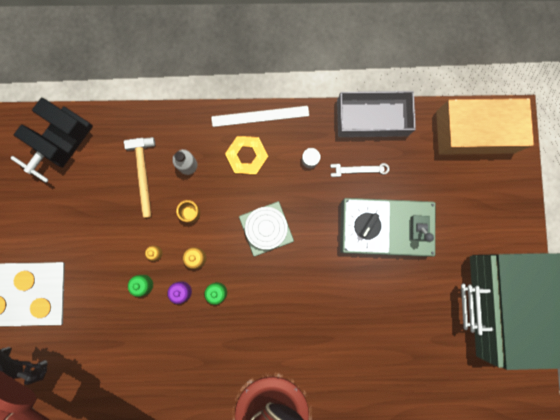

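View pics/scene0.png

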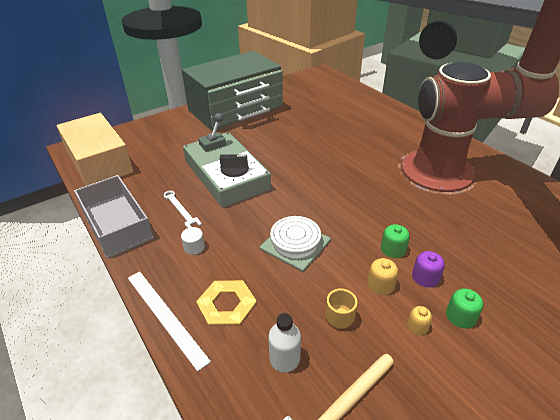

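The top view shows these candidates:
- **Cup:** the open brass vessel at (187,212).
- **Caps:** brass at (193,258), the wide one, and a smaller brass one at (152,254). The look-alikes are green at (139,286) and (215,294), and purple at (178,293).
- **Fixtures:** turntable (266,228), dial (368,226), lever ball (428,237).

I choose the cup at (187,212) and the cap at (193,258). Next I measure them and check with a crop.

```bash
cat >> h.py <<'E'
def ray(n,u,v):
    K,o,a=cal(n); d=R.from_euler('xyz',a).as_matrix()@np.linalg.inv(K)@[u,v,1]; return o,d
def at(n,u,v,z):
    o,d=ray(n,u,v); return o+d*(z-o[2])/d[2]
def proj(n,p):
    K,o,a=cal(n); c=R.from_euler('xyz',a).as_matrix().T@(np.array(p)-o); c=K@c; return c[:2]/c[2]
E
python3 - <<'E'
from h import *
a=bot.grab_frame('top');b=bot.grab_frame('scene')
Z=dict(cup_center=.031,cup_rim=.062,cap_center=.037,smallcap_center=.029,turntable_top=.042,panel=0,dial_grip=.091,dial_pointer=.106,start_tip=.143)
for k,z in Z.items():
  for n in('top','scene'):
    for m in bot.mark_of(n,k)[:4]:
      r,c=m['position']; print(k,n,round(m['confidence'],2),np.round([c,r],1),at(n,c,r,z)[:2].round(4))
A=cv2.resize(a[190:320,110:250],None,fx=4,fy=4,interpolation=2)[:520]
B=cv2.resize(a[185:275,330:450],None,fx=4.6,fy=4.6,interpolation=2)
cv2.imwrite('pics/c1.png',A);cv2.imwrite('pics/c2.png',B)
E
```

```text
cup_center top 0.74 [188.2 208.3] [0.5992 0.2359]
cup_center top 0.52 [362.1 235.4] [ 0.5098 -0.2783]
cup_center scene 0.69 [341.1 306.8] [0.5879 0.2284]
cup_center scene 0.47 [385.7 274.8] [0.4509 0.2201]
cup_center scene 0.23 [246.1 151.2] [ 0.4429 -0.389 ]
cup_rim top 0.95 [183.8 209.7] [0.5919 0.2428]
cup_rim top 0.3 [149.1 251.3] [0.4738 0.3416]
cup_rim scene 0.7 [340.6 299.3] [0.5938 0.2298]
cup_rim scene 0.16 [244.7 152.7] [ 0.4738 -0.3423]
cap_center top 0.89 [138.5 284.1] [0.38   0.3779]
cap_center top 0.66 [371.7 226.2] [ 0.5362 -0.3066]
cap_center top 0.64 [213.  292.7] [0.3512 0.1625]
cap_center top 0.64 [178.9 294. ] [0.3494 0.2611]
cap_center scene 0.97 [383.3 274.8] [0.4596 0.2202]
cap_center scene 0.89 [464.9 305.1] [0.3817 0.3739]
cap_center scene 0.87 [393.8 241.7] [0.3657 0.1613]
cap_center scene 0.56 [429.7 265.9] [0.3565 0.2614]
smallcap_center top 0.49 [150.4 251.6] [0.4734 0.3467]
smallcap_center scene 0.81 [421.9 321.2] [0.4777 0.3469]
turntable_top top 0.98 [263.6 227.7] [0.537 0.013]
turntable_top top 0.17 [148.4 252.7] [0.4701 0.349 ]
turntable_top scene 0.65 [291.5 230.8] [ 0.5451 -0.0057]
panel top 0.85 [384.9 225.7] [ 0.5394 -0.3552]
panel scene 0.97 [228.7 172.5] [ 0.5244 -0.3607]
dial_grip top 0.95 [368.9 223.5] [ 0.5406 -0.2868]
dial_grip scene 0.58 [231.6 159.7] [ 0.5434 -0.2939]
dial_grip scene 0.25 [219.5 118. ] [ 0.4563 -0.5249]
dial_pointer top 0.97 [363.9 233. ] [ 0.5131 -0.2685]
dial_pointer scene 0.9 [245.5 152.6] [ 0.5043 -0.2818]
start_tip top 0.67 [428.3 234.8] [ 0.5034 -0.4364]
start_tip scene 0.41 [217.5 118.6] [ 0.5043 -0.4374]
```

View pics/c1.png

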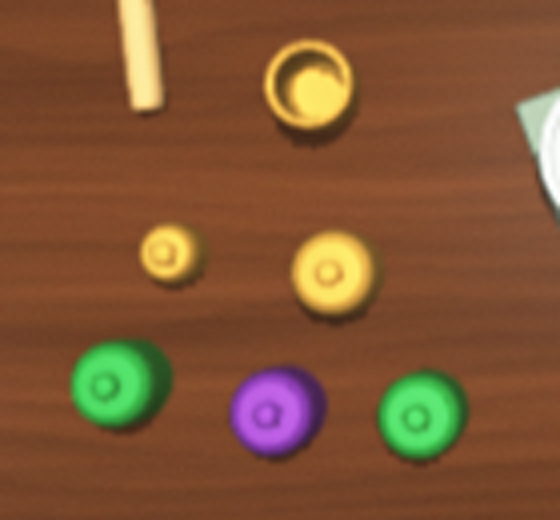

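View pics/c2.png

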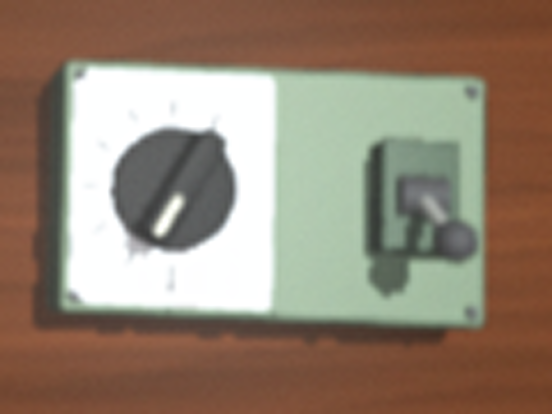

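The crops confirm the cup at (187,211) and the wide brass cap at (193,258), with the small cap to its left. The dial pointer is one tick clockwise of the long zero tick, so it stands at click 1 and needs +90° clockwise. Next I refine the positions by fitting the outlines.

```bash
cat >> h.py <<'E'
def go(p,yaw=None,pose=None):
    s=bot.observe(); r=R.from_euler('xyz',s['ee_rot']); y=s['ee_rot'][2] if yaw is None else yaw
    t=R.from_euler('xyz',[np.pi,0,y]); print('now',s['t'],s['ee_pos'].round(4),s['ee_rot'].round(4))
    print('lin',r.inv().apply(np.array(p)-s['ee_pos']).round(4),'ang',(r.inv()*t).as_rotvec().round(4))
E
python3 - <<'E'
from h import *
from scipy.optimize import least_squares
ims={n:bot.grab_frame(n) for n in('top','scene')}
def cont(n,k,near,hi=40):
    best=None
    for m in bot.outline_of(n,k):
        e=m['extent']; d=np.hypot(e[0]-near[0],e[1]-near[1])
        if d<15: return m
th=np.linspace(0,2*np.pi,120)
def cyl(x,y,prof):
    return np.vstack([np.c_[x+r*np.cos(th),y+r*np.sin(th),0*th+z] for r,z in prof])
cup=[(.0225,0),(.031,.014),(.031,.062)]
cap=[(.031,0),(.031,.048),(.0225,.062),(.01,.062),(.01,.074)]
tt=[(.062,.042),(.062,.03)]
def ext(n,P):
    q=np.array([proj(n,p) for p in P]); return np.r_[(q.max(0)+q.min(0))/2,q.max(0)-q.min(0)]
for k,prof,guess in(('cup_center',cup,(.594,.235)),('cap_center',cap,(.46,.22)),('turntable_top',tt,(.54,.008))):
  for n in('top','scene'):
    near=ext(n,cyl(*guess,prof))
    m=cont(n,k,near)
    if m is None: print(k,n,'none',near);continue
    ys,xs=np.nonzero(m['mask']); e=np.array([(xs.min()+xs.max())/2,(ys.min()+ys.max())/2,np.ptp(xs)+1,np.ptp(ys)+1])
    s=least_squares(lambda g:ext(n,cyl(*g,prof))[:2]-e[:2],guess,diff_step=1e-3)
    print(k,n,m['confidence'],e,s.x.round(4),ext(n,cyl(*s.x,prof)).round(1))
# turntable white disc by colour
hsv=cv2.cvtColor(ims['top'],cv2.COLOR_BGR2HSV); w=((hsv[...,1]<40)&(hsv[...,2]>130)).astype(np.uint8); w[:,:225]=0;w[:,310:]=0;w[:190]=0;w[270:]=0
c=max(cv2.findContours(w,0,2)[0],key=cv2.contourArea); el=cv2.fitEllipse(c); print(el,at('top',*el[0],.042))
go([.59,.235,.22],2.77)
E
```

```text
Traceback (most recent call last):
  File "h.py", line 11, in proj
    K,o,a=cal(n); c=R.from_euler('xyz',a).as_matrix().T@(np.array(p)-o); c=K@c; return c[:2]/c[2]
          ~~~^^^
  File "h.py", line 5, in cal
    c=bot.get_calibration(n);return np.array(c['mtx']),np.array(c['origin']),c['attitude']
ValueError: time passes only in moves, steps and waits
```

```bash
sed -i 's/^def cal(n):/import functools\n@functools.lru_cache\ndef cal(n):/' h.py
cat >> h.py <<'E'
from scipy.optimize import least_squares
th=np.linspace(0,2*np.pi,120)
def cyl(x,y,prof):
    return np.vstack([np.c_[x+r*np.cos(th),y+r*np.sin(th),0*th+z] for r,z in prof])
CUP=[(.0225,0),(.031,.014),(.031,.062)]
CAP=[(.031,0),(.031,.048),(.0225,.062),(.01,.062),(.01,.074)]
def up(prof,dz): return [(r,z+dz) for r,z in prof]
def ext(n,P):
    q=np.array([proj(n,p) for p in P]); return np.r_[(q.max(0)+q.min(0))/2,q.max(0)-q.min(0)]
def locate(n,k,prof,guess):
    near=ext(n,cyl(*guess,prof))
    for m in bot.outline_of(n,k):
        ys,xs=np.nonzero(m['mask'])
        e=np.array([(xs.min()+xs.max())/2,(ys.min()+ys.max())/2,np.ptp(xs)+1,np.ptp(ys)+1])
        if np.hypot(*(e-near)[:2])>25: continue
        s=least_squares(lambda g:ext(n,cyl(*g,prof))[:2]-e[:2],guess,diff_step=1e-3)
        print(k,n,round(m['confidence'],2),e,s.x.round(4),ext(n,cyl(*s.x,prof)).round(1)); return s.x
    print(k,n,'none',near)
E
python3 - <<'E'
from h import *
ims={n:bot.grab_frame(n) for n in('top','scene')}
for k,prof,g in(('cup_center',CUP,(.594,.235)),('cap_center',CAP,(.46,.22))):
  for n in ims: locate(n,k,prof,g)
for n in ims:
    u,v=proj(n,(.54,.005,.042)).astype(int); s=42
    hsv=cv2.cvtColor(ims[n],cv2.COLOR_BGR2HSV); w=((hsv[...,1]<45)&(hsv[...,2]>120)).astype(np.uint8)
    M=np.zeros_like(w); M[v-s:v+s,u-s:u+s]=1; w*=M
    c=max(cv2.findContours(w,0,2)[0],key=cv2.contourArea); el=cv2.fitEllipse(cv2.convexHull(c)); print(n,el,at(n,*el[0],.042))
go([.59,.235,.22],2.77)
E
```

```text
cup_center top 0.91 [187.5 211.   22.   21. ] [0.59  0.236] [187.5 211.   24.1  22.6]
cup_center scene 0.76 [340.5 307.5  32.   40. ] [0.5939 0.2315] [340.5 307.5  32.5  39.8]
cap_center top 0.58 [194.5 258.   22.   21. ] [0.4524 0.2177] [194.5 258.   23.9  21.5]
cap_center scene 0.73 [381.5 275.5  32.   36. ] [0.4566 0.2133] [381.5 275.5  31.4  37.1]
top ((266.2614440917969, 229.01109313964844), (53.2397575378418, 55.831825256347656), 0.595173716545105) [0.53303132 0.0052737  0.042     ]
scene ((295.3499450683594, 242.08444213867188), (51.871952056884766, 68.06761932373047), 92.53890991210938) [0.56032474 0.03096336 0.042     ]
now 1.55 [0.2253 0.583  0.2029] [-3.1416  0.      2.7729]
lin [-0.4656 -0.1931 -0.0171] ang [-0.      0.      0.0029]
```

Call:
arm_command:
  fingers: [0.085, 0.085, 0.085, 0.085, 0.085]
  linear:
    - [-0.045, -0.019, -0.002]
    - [-0.09, -0.038, -0.004]
    - [-0.135, -0.057, -0.006]
    - [-0.18, -0.076, -0.008]
    - [-0.225, -0.095, -0.01]
  angular:
    - [0, 0, 0]
    - [0, 0, 0]
    - [0, 0, 0]
    - [0, 0, 0]
    - [0, 0, 0]
  grip_force: 40

```text
t: 2.05
ee_pos: [0.402, 0.4118, 0.2132]
ee_rot: [3.141, 0.0, 2.773]
force: [0.8, 0.2, 1.0]
finger_gap: 0.085
gripper_force: 0.0
```

Call:
arm_command:
  fingers: [0.085, 0.085, 0.085, 0.085, 0.085]
  linear:
    - [-0.045, -0.019, -0.002]
    - [-0.09, -0.038, -0.004]
    - [-0.135, -0.057, -0.006]
    - [-0.18, -0.076, -0.008]
    - [-0.22, -0.093, -0.008]
  angular:
    - [0, 0, 0]
    - [0, 0, 0]
    - [0, 0, 0]
    - [0, 0, 0]
    - [0, 0, 0]

```text
t: 2.55
ee_pos: [0.5743, 0.2453, 0.2215]
ee_rot: [3.141, 0.001, 2.772]
force: [-0.2, 1.0, -0.4]
finger_gap: 0.0847
gripper_force: 0.0
```

Call:
arm_command:
  fingers: [0.085, 0.085, 0.085]
  linear:
    - [-0.02, -0.005, 0]
    - [-0.02, -0.005, 0]
    - [-0.02, -0.005, 0]
  angular:
    - [0, 0, 0]
    - [0, 0, 0]
    - [0, 0, 0]

```text
t: 2.85
ee_pos: [0.589, 0.2358, 0.2206]
ee_rot: [3.142, -0.001, 2.773]
force: [-1.0, -0.0, -0.8]
finger_gap: 0.0852
gripper_force: 0.0
```

Run:
```python
from h import *
im=bot.grab_frame('wrist'); cv2.imwrite('pics/w1.png',im)
locate('wrist','cup_center',CUP,(.592,.234))
locate('wrist','cap_center',CAP,(.455,.215))
go([.592,.234,.22],2.77)
```

```text
cup_center wrist 0.65 [277. 189.  55.  59.] [0.5903 0.2377] [277.  189.   56.4  60.1]
cap_center wrist 0.6 [217.   75.5  63.   66. ] [0.4548 0.2213] [217.   75.5  64.   67.2]
now 3.0 [0.5885 0.2366 0.2209] [ 3.1414e+00 -3.0000e-04  2.7748e+00]
lin [-0.0042 -0.0012  0.0009] ang [ 0.0001 -0.0003  0.0048]
```

View pics/w1.png

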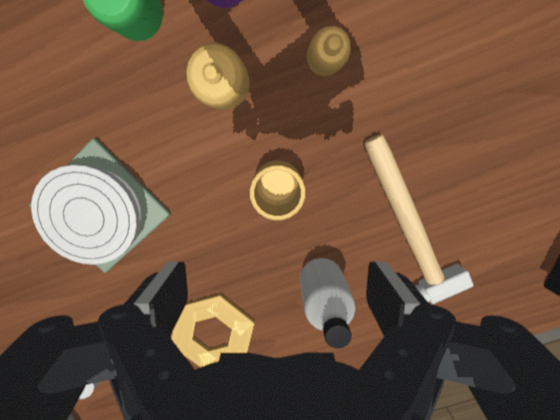

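The wrist view shows the cup at (277,190), centred between the fingers. The wide cap is at (217,75), the turntable at (85,213), and the way down is clear.

Call:
arm_command:
  fingers: [0.085, 0.085, 0.085, 0.085, 0.085]
  linear:
    - [-0.002, 0.001, 0.045]
    - [-0.002, 0.001, 0.09]
    - [-0.002, 0.001, 0.135]
    - [-0.002, 0.001, 0.17]
    - [-0.002, 0.001, 0.19]
  angular:
    - [0, 0, 0]
    - [0, 0, 0]
    - [0, 0, 0]
    - [0, 0, 0]
    - [0, 0, 0]

```text
t: 3.5
ee_pos: [0.5881, 0.2361, 0.0268]
ee_rot: [-3.138, -0.005, 2.775]
force: [0.3, 0.1, 0.3]
finger_gap: 0.085
gripper_force: 0.0
```

Call:
arm_command:
  fingers: [0.055, 0.055, 0.055, 0.055, 0.055]
  linear:
    - [0, 0, 0.001]
    - [0, 0, 0.001]
    - [0, 0, 0.001]
    - [0, 0, 0.001]
    - [0, 0, 0.001]
  angular:
    - [0, 0, 0]
    - [0, 0, 0]
    - [0, 0, 0]
    - [0, 0, 0]
    - [0, 0, 0]

```text
t: 4.0
ee_pos: [0.5928, 0.2359, 0.0317]
ee_rot: [3.14, 0.002, 2.773]
force: [-0.2, 0.5, 0.2]
finger_gap: 0.0549
gripper_force: 0.0
```

Call:
arm_command:
  fingers: [0.05, 0.05, 0.05, 0.05, 0.05]
  linear:
    - [0, 0, 0]
    - [0, 0, 0]
    - [0, 0, -0.02]
    - [0, 0, -0.06]
    - [0, 0, -0.1]
  angular:
    - [0, 0, 0]
    - [0, 0, 0]
    - [0, 0, 0]
    - [0, 0, 0]
    - [0, 0, 0]

```text
t: 4.5
ee_pos: [0.5907, 0.2352, 0.1297]
ee_rot: [-3.14, -0.002, 2.773]
force: [0.2, -0.3, 1.1]
finger_gap: 0.0499
gripper_force: 0.0
```

Run:
```python
from h import *
im=bot.grab_frame('wrist'); cv2.imwrite('pics/w2.png',im); top=bot.grab_frame('top')
o=bot.observe(); print(o['finger_gap'],o['gripper_force'],o['force'])
z=o['ee_pos'][2]
print(o['ee_pos'])
locate('wrist','cup_center',up(CUP,z-.030),o['ee_pos'][:2]); locate('top','cup_center',up(CUP,z-.030),o['ee_pos'][:2])
w1=cv2.imread('pics/w1.png')
go([.535,.007,z],2.774)
```

```text
0.050115638379395776 0.0 [ 0.41991232 -0.10966022  1.13194236]
[0.59612754 0.23671945 0.1380591 ]
cup_center wrist none [274.79903754 258.03025494 124.496552   134.8443331 ]
cup_center top 0.65 [194.  211.5  11.   20. ] [0.5769 0.1982] [194.  211.5  26.   24.6]
now 4.7 [0.5927 0.2357 0.1317] [3.1397e+00 2.6000e-03 2.7727e+00]
lin [-0.0287 -0.2341 -0.0067] ang [ 0.0018  0.0026 -0.0013]
```

View pics/w2.png

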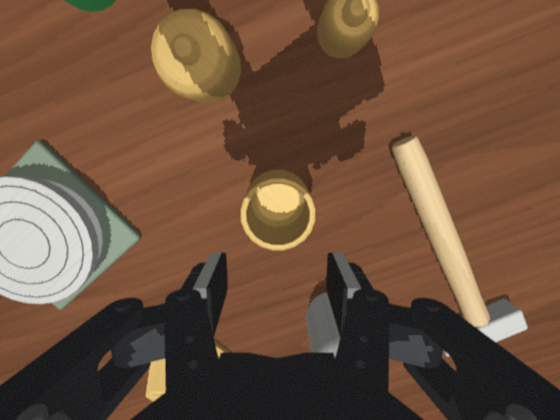

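The fingers closed to 55 mm without touching. The cup still stands at (278,212), apparently outside the finger plane. I'll check where the TCP and the cup project in this view.

Run:
```python
from h import *
bot.grab_frame('wrist'); o=bot.observe(); print(o['ee_pos'],o['ee_rot'],o['q'])
c=bot.get_calibration('wrist');print(c)
r=R.from_euler('xyz',o['ee_rot']).as_matrix()
for y in(-.025,0,.025):print('tip',proj('wrist',o['ee_pos']+r@[0,y,.008]).round(1))
locate('wrist','cup_center',CUP,(.591,.237))
locate('wrist','cap_center',CAP,(.455,.215))
bot.grab_frame('top');locate('top','cup_center',CUP,(.591,.237))
bot.grab_frame('scene');locate('scene','cup_center',CUP,(.591,.237))
```

```text
[0.59141896 0.23541571 0.12959248] [-3.14136019e+00 -3.29705972e-04  2.77273293e+00] [ 2.61991641e-01  1.33373744e-01  1.65155974e+00  6.90935284e-06
  1.35706253e+00 -9.39946468e-01]
{'mtx': array([[305.41952492,   0.        , 276.49448075],
       [  0.        , 305.41952492, 211.81138329],
       [  0.        ,   0.        ,   1.        ]]), 'origin': array([0.52568481, 0.26189222, 0.29960613]), 'attitude': array([ 2.86172160e+00, -9.69340853e-04,  1.20074391e+00])}
tip [234.7 242.2]
tip [274.8 242.1]
tip [314.8 242.1]
cup_center wrist 0.74 [276.  206.5  73.   80. ] [0.5893 0.237 ] [276.  206.5  76.6  81.7]
cap_center wrist 0.9 [194.   52.5  91.   94. ] [0.4545 0.221 ] [194.   52.5  91.   96.7]
cup_center top none [187.15224795 210.65469224  24.14073263  22.5720547 ]
cup_center scene 0.61 [341. 308.  33.  39.] [0.5939 0.233 ] [341.  308.   32.5  39.8]
```

The visible fingertips end about 40 mm higher than the stated TCP geometry implies, which fits closing just above the rim without contact. I'll go lower (still safe if the stated tips were right) and check the grip.

Call:
arm_command:
  fingers: [0.085, 0.085, 0.085, 0.085, 0.085]
  linear:
    - [0, 0, 0.0]
    - [0, 0, 0.0]
    - [0, 0, 0.04]
    - [0, 0, 0.075]
    - [0, 0, 0.1]
  angular:
    - [0, 0, 0]
    - [0, 0, 0]
    - [0, 0, 0]
    - [0, 0, 0]
    - [0, 0, 0]

```text
t: 5.55
ee_pos: [0.5904, 0.2352, 0.0274]
ee_rot: [-3.14, -0.002, 2.773]
force: [-0.7, 0.3, -1.0]
finger_gap: 0.0851
gripper_force: 0.0
```

Call:
arm_command:
  fingers: [0.085, 0.085, 0.055, 0.055, 0.055]
  linear:
    - [0, 0, 0.01]
    - [0, 0, 0.02]
    - [0, 0, 0.02]
    - [0, 0, 0.02]
    - [0, 0, 0.02]
  angular:
    - [0, 0, 0]
    - [0, 0, 0]
    - [0, 0, 0]
    - [0, 0, 0]
    - [0, 0, 0]

```text
t: 6.05
ee_pos: [0.5929, 0.2359, 0.0116]
ee_rot: [3.14, 0.002, 2.773]
force: [0.6, -0.7, 0.6]
finger_gap: 0.0608
gripper_force: 44.1
```

Run:
```python
from h import *
im=bot.grab_frame('wrist');im2=bot.grab_frame('scene')
cv2.imwrite('pics/w3.png',np.hstack([im[100:400,130:430],cv2.resize(im2[200:350,250:450],(400,300))]))
o=bot.observe(); print(o['t'],o['ee_pos'],o['finger_gap'],o['gripper_force'],o['force'])
locate('wrist','cup_center',CUP,(.591,.237))
```

```text
6.15 [0.59292854 0.23584741 0.01153114] 0.06028976643899836 43.97430595010519 [0.29026884 1.61030633 1.317153  ]
cup_center wrist 0.9 [276.5 271.  138.  151. ] [0.5916 0.2374] [276.5 271.  141.6 152.6]
```

View pics/w3.png

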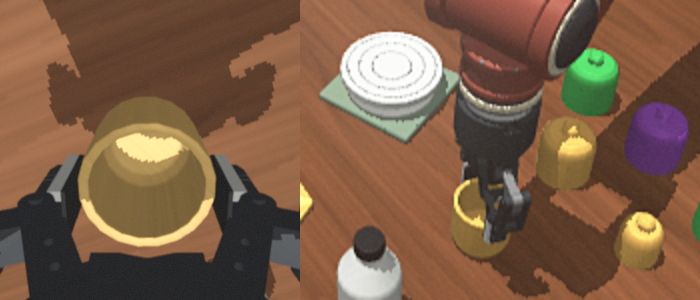

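The cup is held: gap 60 mm, 44 N, and upright in both crops. Next I lift it and carry it towards the turntable.

Call:
arm_command:
  fingers: [0.05, 0.05, 0.05, 0.05, 0.05]
  linear:
    - [0, 0, -0.03]
    - [0, 0, -0.06]
    - [0, 0, -0.09]
    - [-0.003, -0.03, -0.12]
    - [-0.006, -0.07, -0.12]
  angular:
    - [0, 0, 0]
    - [0, 0, 0]
    - [0, 0, 0]
    - [0, 0, 0]
    - [0, 0, 0]

```text
t: 6.7
ee_pos: [0.5754, 0.1691, 0.136]
ee_rot: [3.136, 0.009, 2.776]
force: [0.7, -0.8, -2.2]
finger_gap: 0.0604
gripper_force: 45.1
```

Call:
arm_command:
  fingers: [0.05, 0.05, 0.05, 0.05, 0.05]
  linear:
    - [-0.005, -0.035, 0]
    - [-0.01, -0.07, 0]
    - [-0.015, -0.1, 0]
    - [-0.015, -0.1, 0]
    - [-0.015, -0.1, 0]
  angular:
    - [0, 0, 0]
    - [0, 0, 0]
    - [0, 0, 0]
    - [0, 0, 0]
    - [0, 0, 0]

```text
t: 7.2
ee_pos: [0.5497, 0.0691, 0.1297]
ee_rot: [3.141, -0.0, 2.771]
force: [-0.2, 0.4, -2.5]
finger_gap: 0.0606
gripper_force: 45.1
```

```bash
cat >> h.py <<'E'
def ttab(n,im,g=(.535,.007),zs=(.042,)):
    # fit 62 mm disc: white/grey disc hull vs projected model, by its extent
    P=lambda g:np.array([proj(n,p) for p in np.c_[g[0]+.062*np.cos(th),g[1]+.062*np.sin(th),0*th+.042]],np.float32)
    hsv=cv2.cvtColor(im,cv2.COLOR_BGR2HSV); w=((hsv[...,1]<38)&(hsv[...,2]>95)).astype(np.uint8)
    M=np.zeros_like(w); cv2.fillPoly(M,[np.int32(((P(g)-P(g).mean(0))*1.2+P(g).mean(0)))],1); w=cv2.morphologyEx(w*M,cv2.MORPH_OPEN,np.ones((5,5)))
    c=max(cv2.findContours(w,0,2)[0],key=cv2.contourArea); el=cv2.fitEllipse(cv2.convexHull(c)); em=cv2.fitEllipse(P(g))
    print(n,'tt',np.round(el[0],1),np.round(el[1],1),np.round(em[1],1),at(n,*el[0],.042).round(4))
E
python3 - <<'E'
from h import *
o=bot.observe(); im=bot.grab_frame('wrist'); ttab('wrist',im); print(o['ee_pos'],o['ee_rot'],o['finger_gap'])
cv2.imwrite('pics/w4.png',im); ttab('top',bot.grab_frame('top'))
locate('wrist','cup_center',up(CUP,o['ee_pos'][2]-.0115),o['ee_pos'][:2])
go([.535,.007,.13],2.774)
E
```

```text
wrist tt [209.8 214.8] [148.7 165.9] [132.3 143.4] [0.5346 0.0139 0.042 ]
[0.54965218 0.06906762 0.12969151] [ 3.14120767e+00 -4.63632902e-04  2.77142432e+00] 0.0606099918320068
top tt [273.3 228.7] [31.3 49.2] [42.2 42.3] [ 0.5335 -0.0153  0.042 ]
cup_center wrist none [272.76708957 274.09868547 141.05986163 152.63282161]
now 7.35 [0.55   0.0702 0.1298] [ 3.1414e+00 -3.0000e-04  2.7738e+00]
lin [-0.0087 -0.0644 -0.0002] ang [ 0.0002 -0.0003 -0.0002]
```

View pics/w4.png

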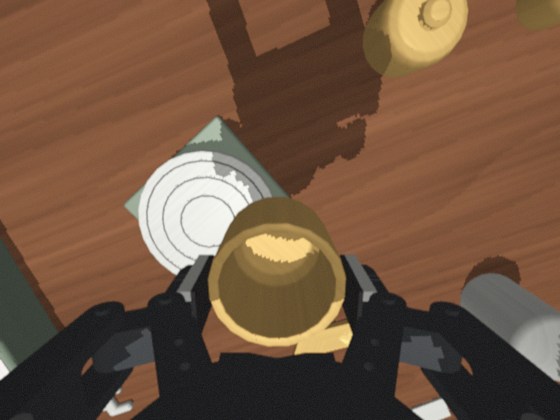

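The held cup's rim is centred near (277,284). The turntable's inner ring is centred near (207,219).

Run:
```python
from h import *
o=bot.observe();print(o['ee_pos'])
print('ring',at('wrist',207.3,219.3,.042)); print('cup rim',at('wrist',277,284,.180), 'tcp',proj('wrist',o['ee_pos']))
# w1 with pose rebuilt
K,og,a=cal('wrist'); Rw=R.from_euler('xyz',o['ee_rot']); rel=Rw.inv().apply(og-o['ee_pos']); Rrel=Rw.inv()*R.from_euler('xyz',a)
T=R.from_euler('xyz',[np.pi,0,2.773]); o1=np.array([.5888,.2362,.2208])+T.apply(rel); R1=(T*Rrel)
import h
h.cal=lambda n:(K,o1,R1.as_euler('xyz'))
im=cv2.imread('pics/w1.png'); ttab('wrist',im); print('ring1',at('w',85,215.5,.042))
print(h.locate.__name__, at('w',277,192,.062))
```

```text
[0.54999788 0.07020407 0.12978696]
ring [0.5377885  0.01063782 0.042     ]
cup rim [0.54714273 0.07264902 0.18      ] tcp [274.65731749 247.11174213]
wrist tt [ 87.2 211.8] [102.9 119.6] [ 93.1 112.2] [0.5354 0.0172 0.042 ]
ring1 [0.53846298 0.01240115 0.042     ]
locate [0.5904168  0.23755964 0.062     ]
```

Call:
arm_command:
  fingers: [0.05, 0.05, 0.05, 0.05, 0.05]
  linear:
    - [-0.006, -0.031, 0]
    - [-0.012, -0.062, 0.02]
    - [-0.012, -0.062, 0.05]
    - [-0.012, -0.062, 0.06]
    - [-0.012, -0.062, 0.06]
  angular:
    - [0, 0, 0]
    - [0, 0, 0]
    - [0, 0, 0]
    - [0, 0, 0]
    - [0, 0, 0]

```text
t: 7.85
ee_pos: [0.5371, 0.0083, 0.0676]
ee_rot: [-3.141, -0.005, 2.774]
force: [0.6, -0.7, -2.5]
finger_gap: 0.0604
gripper_force: 45.3
```

Run:
```python
from h import *
o=bot.observe(); im=bot.grab_frame('wrist'); im2=bot.grab_frame('scene'); print(o['ee_pos'],o['ee_rot'],o['force'])
u,v=proj('scene',(.536,.009,.08)).astype(int); t=bot.grab_frame('top'); a,b=proj('top',(.536,.009,.08)).astype(int)
cv2.imwrite('pics/w5.png',np.hstack([im[100:400,130:430],cv2.resize(im2[v-60:v+60,u-80:u+80],(400,300))]))
```

```text
[0.53712721 0.0082764  0.06764095] [-3.1406582  -0.00480043  2.77394627] [ 0.55723949 -0.69451588 -2.52362066]
```

View pics/w5.png

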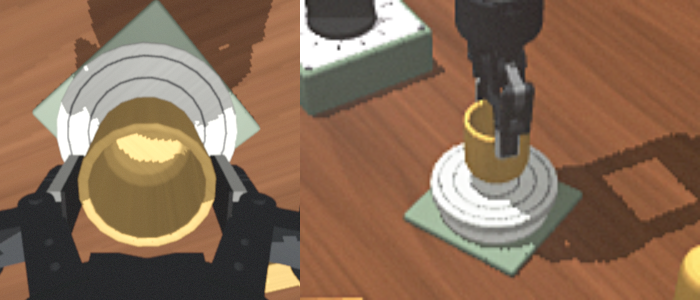

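The cup is centred over the rings in both crops, about 15 mm above the table. Next I lower it, release and retreat.

Call:
arm_command:
  fingers: [0.05, 0.05, 0.05, 0.05, 0.05]
  linear:
    - [0, 0, 0.007]
    - [0, 0, 0.013]
    - [0, 0, 0.015]
    - [0, 0, 0.016]
    - [0, 0, 0.016]
  angular:
    - [0, 0, 0]
    - [0, 0, 0]
    - [0, 0, 0]
    - [0, 0, 0]
    - [0, 0, 0]

```text
t: 8.5
ee_pos: [0.5389, 0.0072, 0.0539]
ee_rot: [-3.142, 0.0, 2.773]
force: [-0.3, -0.6, -3.2]
finger_gap: 0.0608
gripper_force: 45.4
```

Run:
```python
from h import *
o=bot.observe();print(o['ee_pos'],o['force'],o['finger_gap'])
```

```text
[0.53888271 0.00720175 0.05390071] [-0.27446798 -0.56083267 -3.1687382 ] 0.06075814241598213
```

Call:
arm_command:
  fingers: [0.05, 0.05]
  linear:
    - [0, 0, 0.001]
    - [0, 0, 0.001]
  angular:
    - [0, 0, 0]
    - [0, 0, 0]

```text
t: 8.7
ee_pos: [0.5392, 0.0071, 0.0536]
ee_rot: [3.141, 0.001, 2.773]
force: [-1.6, -0.8, 1.7]
finger_gap: 0.0607
gripper_force: 45.6
```

Call:
arm_command:
  fingers: [0.05, 0.05]
  linear:
    - [0, 0, 0.001]
    - [0, 0, 0.001]
  angular:
    - [0, 0, 0]
    - [0, 0, 0]

```text
t: 8.9
ee_pos: [0.5395, 0.007, 0.0536]
ee_rot: [3.142, 0.001, 2.773]
force: [-3.1, 1.4, 7.0]
finger_gap: 0.0603
gripper_force: 46.1
```

Call:
arm_command:
  fingers: [0.064, 0.085, 0.085, 0.085, 0.085]
  linear:
    - [0, 0, -0.001]
    - [0, 0, -0.001]
    - [0, 0, -0.001]
    - [0, 0, -0.001]
    - [0, 0, -0.001]
  angular:
    - [0, 0, 0]
    - [0, 0, 0]
    - [0, 0, 0]
    - [0, 0, 0]
    - [0, 0, 0]

```text
t: 9.4
ee_pos: [0.5387, 0.0073, 0.0527]
ee_rot: [-3.142, -0.0, 2.773]
force: [0.5, -0.8, -0.6]
finger_gap: 0.0851
gripper_force: 0.0
```

Call:
arm_command:
  fingers: [0.085, 0.085, 0.085, 0.085, 0.085]
  linear:
    - [0, 0, -0.02]
    - [0, 0, -0.06]
    - [0, 0, -0.1]
    - [0, 0, -0.14]
    - [0, 0, -0.14]
  angular:
    - [0, 0, 0]
    - [0, 0, 0]
    - [0, 0, 0]
    - [0, 0, 0]
    - [0, 0, 0]

```text
t: 9.9
ee_pos: [0.5428, 0.0068, 0.2007]
ee_rot: [3.138, 0.013, 2.773]
force: [0.5, 0.7, 1.7]
finger_gap: 0.0851
gripper_force: 0.0
```

Run:
```python
from h import *
o=bot.observe(); im=bot.grab_frame('wrist'); cv2.imwrite('pics/w6.png',im); print(o['ee_pos'],o['force'],o['finger_gap'])
locate('wrist','cup_center',up(CUP,.042),(.538,.008))
locate('wrist','cap_center',CAP,(.455,.218))
bot.grab_frame('scene'); locate('scene','cup_center',up(CUP,.042),(.538,.008));locate('scene','cap_center',CAP,(.455,.218))
hsv=cv2.cvtColor(im,cv2.COLOR_BGR2HSV); w=((hsv[...,1]<45)&(hsv[...,2]>95)).astype(np.uint8)
P=np.array([proj('wrist',p) for p in cyl(.537,.009,[(.062,.042)])]); print(P.min(0),P.max(0),w[int(P[:,1].mean()),int(P[:,0].min())-15:int(P[:,0].max())+15].nonzero()[0][[0,-1]]+int(P[:,0].min())-15)
go([.454,.219,.17],2.774)
```

```text
[0.54284501 0.00677444 0.2007024 ] [0.4804364  0.72815572 1.71619382] 0.0851303570082337
cup_center wrist 0.82 [275.5 195.   66.   73. ] [0.5357 0.0096] [275.5 195.   70.   74.4]
cap_center wrist 0.61 [447.  33.  89.  67.] [0.4594 0.2194] [447.   33.   89.2  82.9]
cup_center scene 0.76 [295.5 221.5  26.   34. ] [0.5405 0.0032] [295.5 221.5  26.6  34.3]
cap_center scene 0.71 [382.  275.5  31.   38. ] [0.4557 0.2139] [382.  275.5  31.4  37.1]
[218.00386826 127.11600405] [332.75122983 239.98661384] [210 346]
now 10.2 [0.5376 0.0073 0.1906] [-3.1407 -0.0037  2.7728]
lin [0.1543 0.1673 0.021 ] ang [-0.0009 -0.0037 -0.0012]
```

The cup stands on the turntable, within about 2 mm of the ring centre in the wrist camera. Next I move above the wide cap.

Call:
arm_command:
  fingers: [0.085, 0.085, 0.085, 0.085, 0.085]
  linear:
    - [0.031, 0.034, 0]
    - [0.062, 0.068, 0]
    - [0.093, 0.102, 0]
    - [0.124, 0.136, 0]
    - [0.152, 0.166, 0]
  angular:
    - [0, 0, 0]
    - [0, 0, 0]
    - [0, 0, 0]
    - [0, 0, 0]
    - [0, 0, 0]

```text
t: 10.7
ee_pos: [0.4551, 0.2183, 0.1913]
ee_rot: [-3.14, -0.002, 2.773]
force: [0.8, 0.5, 0.6]
finger_gap: 0.0851
gripper_force: 0.0
```

Call:
arm_command:
  fingers: [0.085, 0.085, 0.085, 0.085]
  linear:
    - [0, 0, 0.03]
    - [0, 0, 0.06]
    - [0, 0, 0.06]
    - [0, 0, 0.06]
  angular:
    - [0, 0, 0]
    - [0, 0, 0]
    - [0, 0, 0]
    - [0, 0, 0]

```text
t: 11.1
ee_pos: [0.456, 0.2165, 0.1318]
ee_rot: [-3.14, -0.002, 2.773]
force: [0.6, 0.8, 0.7]
finger_gap: 0.0851
gripper_force: 0.0
```

Run:
```python
from h import *
o=bot.observe(); im=bot.grab_frame('wrist'); cv2.imwrite('pics/w7.png',im); print(o['ee_pos'],o['force'],o['finger_gap'])
g=locate('wrist','cap_center',CAP,(.455,.219))
t=bot.grab_frame('top'); locate('top','cup_center',up(CUP,.042),(.538,.008)); ttab('top',t)
go([.455,.2185,.012],2.774)
```

```text
[0.45599661 0.21651747 0.13176279] [0.61073854 0.78687237 0.70396651] 0.08512868210792734
cap_center wrist 0.55 [280.  202.5  71.   76. ] [0.4573 0.2212] [280.  202.5  71.6  76.4]
cup_center top 0.95 [265. 227.  21.  21.] [0.536 0.008] [265.  227.   22.2  22.8]
top tt [265.7 228.2] [47.1 48.3] [42.2 42.3] [0.5355 0.0068 0.042 ]
now 11.3 [0.4582 0.2169 0.1348] [3.1397e+00 2.3000e-03 2.7722e+00]
lin [3.800e-03 1.000e-04 1.228e-01] ang [ 0.0019  0.0023 -0.0018]
```

Call:
arm_command:
  fingers: [0.085, 0.085, 0.085, 0.085, 0.085]
  linear:
    - [0.001, 0.002, 0.04]
    - [0.001, 0.002, 0.08]
    - [0.001, 0.002, 0.1]
    - [0.001, 0.002, 0.11]
    - [0.001, 0.002, 0.115]
  angular:
    - [0, 0, 0]
    - [0, 0, 0]
    - [0, 0, 0]
    - [0, 0, 0]
    - [0, 0, 0]

```text
t: 11.8
ee_pos: [0.4572, 0.219, 0.0181]
ee_rot: [3.141, 0.0, 2.772]
force: [-0.0, 0.0, 0.3]
finger_gap: 0.0851
gripper_force: 0.0
```

Call:
arm_command:
  fingers: [0.085, 0.085, 0.085]
  linear:
    - [0, 0, 0.004]
    - [0, 0, 0.008]
    - [0, 0, 0.01]
  angular:
    - [0, 0, 0]
    - [0, 0, 0]
    - [0, 0, 0]

```text
t: 12.1
ee_pos: [0.4575, 0.2193, 0.0087]
ee_rot: [3.141, 0.001, 2.773]
force: [-0.0, -0.6, -0.5]
finger_gap: 0.0851
gripper_force: 0.0
```

Run:
```python
from h import *
o=bot.observe(); im=bot.grab_frame('wrist'); im2=bot.grab_frame('scene'); print(o['ee_pos'],o['force'],o['finger_gap'])
g=locate('wrist','cap_center',CAP,(.457,.219))
u,v=proj('scene',(.457,.219,.05)).astype(int)
cv2.imwrite('pics/w8.png',np.hstack([im[100:400,130:430],cv2.resize(im2[v-60:v+60,u-80:u+80],(400,300))]))
```

```text
[0.45749812 0.21931508 0.00871493] [-0.03158267 -0.64170902 -0.45388469] 0.08508081687470151
cap_center wrist 0.62 [274.5 262.  130.  145. ] [0.4546 0.2202] [274.5 262.  131.6 145.6]
```

View pics/w8.png

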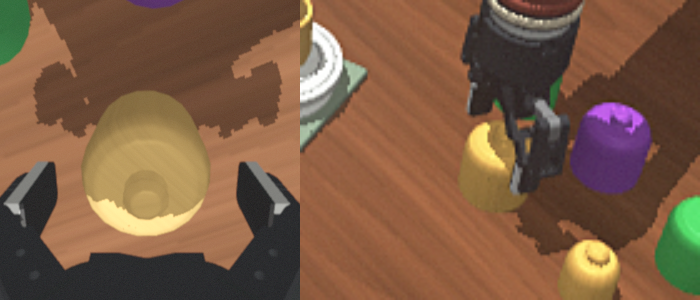

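The fingers straddle the cap, at crop columns 50 and 245 with the cap between them. The button at (145,190) is clear of the gripper body. Next I go a little lower in small steps, then close.

Call:
arm_command:
  fingers: [0.085, 0.085, 0.085, 0.085]
  linear:
    - [0, 0, 0.002]
    - [0, 0, 0.004]
    - [0, 0, 0.006]
    - [0, 0, 0.008]
  angular:
    - [0, 0, 0]
    - [0, 0, 0]
    - [0, 0, 0]
    - [0, 0, 0]

```text
t: 12.65
ee_pos: [0.4566, 0.2191, -0.0003]
ee_rot: [-3.141, -0.0, 2.773]
force: [0.0, -0.4, 0.5]
finger_gap: 0.0849
gripper_force: 0.0
```

Call:
arm_command:
  fingers: [0.07, 0.055, 0.055, 0.055, 0.055]
  linear:
    - [0, 0, 0]
    - [0, 0, 0]
    - [0, 0, 0]
    - [0, 0, 0]
    - [0, 0, 0]
  angular:
    - [0, 0, 0]
    - [0, 0, 0]
    - [0, 0, 0]
    - [0, 0, 0]
    - [0, 0, 0]

```text
t: 13.15
ee_pos: [0.4571, 0.2192, 0.0003]
ee_rot: [3.141, 0.001, 2.773]
force: [-0.2, 0.9, 2.3]
finger_gap: 0.0603
gripper_force: 44.2
```

Run:
```python
from h import *
im=bot.grab_frame('wrist'); o=bot.observe(); print(o['ee_pos'],o['ee_rot'],o['force'],o['finger_gap'],o['gripper_force'])
g=locate('wrist','cap_center',CAP,(.457,.219)); d=R.from_euler('xyz',o['ee_rot']).inv().apply(np.r_[g,o['ee_pos'][2]]-o['ee_pos']); print(d)
```

```text
[4.57109686e-01 2.19238289e-01 3.20292823e-04] [3.14096517e+00 7.08065814e-04 2.77278281e+00] [-0.66809267  1.02129027  3.15070088] 0.060540621267434105 44.17563728056848
cap_center wrist 0.63 [276.5 271.5 136.  154. ] [0.4559 0.2208] [276.5 271.5 138.8 155.5]
[ 1.65727596e-03  1.01396804e-03 -5.37209023e-07]
```

The cap is held at the same gap and tool offset as the cup was, so I place it at the same TCP xy (0.5388, 0.0072).

Call:
arm_command:
  fingers: [0.05, 0.05, 0.05, 0.05, 0.05]
  linear:
    - [0, 0, -0.03]
    - [0, 0, -0.065]
    - [0, 0, -0.1]
    - [0, 0, -0.135]
    - [0, 0, -0.145]
  angular:
    - [0, 0, 0]
    - [0, 0, 0]
    - [0, 0, 0]
    - [0, 0, 0]
    - [0, 0, 0]

```text
t: 13.75
ee_pos: [0.4584, 0.2196, 0.1484]
ee_rot: [3.138, 0.005, 2.773]
force: [0.9, 0.3, -1.9]
finger_gap: 0.0609
gripper_force: 45.5
```

Call:
arm_command:
  fingers: [0.05, 0.05, 0.05, 0.05, 0.05]
  linear:
    - [-0.02, -0.022, 0]
    - [-0.05, -0.055, 0]
    - [-0.08, -0.089, 0]
    - [-0.11, -0.122, 0]
    - [-0.135, -0.15, 0]
  angular:
    - [0, 0, 0]
    - [0, 0, 0]
    - [0, 0, 0]
    - [0, 0, 0]
    - [0, 0, 0]

```text
t: 14.25
ee_pos: [0.5275, 0.0285, 0.1422]
ee_rot: [-3.14, -0.003, 2.772]
force: [0.2, 0.6, -2.7]
finger_gap: 0.0603
gripper_force: 45.5
```

Call:
arm_command:
  fingers: [0.05, 0.05, 0.05, 0.05, 0.05]
  linear:
    - [-0.01, -0.011, 0]
    - [-0.017, -0.0185, 0]
    - [-0.017, -0.0185, 0]
    - [-0.017, -0.0185, 0.01]
    - [-0.017, -0.0185, 0.02]
  angular:
    - [0, 0, 0]
    - [0, 0, 0]
    - [0, 0, 0]
    - [0, 0, 0]
    - [0, 0, 0]

```text
t: 14.75
ee_pos: [0.5373, 0.0084, 0.124]
ee_rot: [3.141, -0.0, 2.774]
force: [-1.7, 0.2, -3.6]
finger_gap: 0.0604
gripper_force: 45.5
```

Call:
arm_command:
  fingers: [0.05, 0.05, 0.05, 0.05]
  linear:
    - [0, 0, 0]
    - [0, 0, 0]
    - [0, 0, 0]
    - [0, 0, 0]
  angular:
    - [0, 0, 0]
    - [0, 0, 0]
    - [0, 0, 0]
    - [0, 0, 0]

```text
t: 15.15
ee_pos: [0.5381, 0.0073, 0.1255]
ee_rot: [3.141, 0.001, 2.773]
force: [-0.4, 0.8, -2.5]
finger_gap: 0.0604
gripper_force: 45.5
```

Run:
```python
from h import *
L=[]
for i in range(4):
    im=bot.grab_frame('scene' if i%2 else 'wrist'); o=bot.observe(); L.append(np.r_[o['ee_pos'],o['ee_rot']%(2*np.pi)])
L=np.array(L);print(L.round(4)); z=L[:,2].mean(); print(o['force'],o['finger_gap'])
g=locate('wrist','cap_center',up(CAP,z),L[:,:2].mean(0)); 
locate('scene','cap_center',up(CAP,z),L[:,:2].mean(0)); 
go([.5388,.0072,.108],2.773)
```

```text
[[5.3800e-01 7.2000e-03 1.2550e-01 3.1413e+00 1.0000e-03 2.7730e+00]
 [5.3800e-01 7.1000e-03 1.2540e-01 3.1413e+00 8.0000e-04 2.7729e+00]
 [5.3800e-01 7.1000e-03 1.2530e-01 3.1414e+00 7.0000e-04 2.7728e+00]
 [5.3790e-01 7.1000e-03 1.2530e-01 3.1414e+00 6.0000e-04 2.7727e+00]]
[-0.35197966 -0.10746007 -3.17626191] 0.06058410025573168
cap_center wrist 0.66 [276.5 272.  136.  155. ] [0.5368 0.0086] [276.5 272.  139.2 156.1]
cap_center scene 0.89 [297. 197.  27.  35.] [0.5403 0.0072] [297.  197.   27.9  37.5]
now 15.45 [0.5378 0.0071 0.1251] [3.1415e+00 3.0000e-04 2.7727e+00]
lin [-0.0009  0.0005  0.0171] ang [ 0.0001  0.0003 -0.0003]
```

Call:
arm_command:
  fingers: [0.05, 0.05, 0.05, 0.05, 0.05]
  linear:
    - [-0.001, 0, 0.006]
    - [-0.001, 0, 0.012]
    - [-0.001, 0, 0.017]
    - [-0.001, 0, 0.019]
    - [-0.001, 0, 0.019]
  angular:
    - [0, 0, 0]
    - [0, 0, 0]
    - [0, 0, 0]
    - [0, 0, 0]
    - [0, 0, 0]

```text
t: 15.95
ee_pos: [0.5381, 0.0068, 0.1051]
ee_rot: [-3.141, -0.001, 2.773]
force: [0.2, -0.3, -3.1]
finger_gap: 0.0605
gripper_force: 45.5
```

Call:
arm_command:
  fingers: [0.05, 0.05, 0.05]
  linear:
    - [0, 0, 0.001]
    - [0, 0, 0.001]
    - [0, 0, 0.001]
  angular:
    - [0, 0, 0]
    - [0, 0, 0]
    - [0, 0, 0]

```text
t: 16.25
ee_pos: [0.5388, 0.0067, 0.1052]
ee_rot: [3.142, 0.0, 2.773]
force: [-0.1, 0.1, -2.3]
finger_gap: 0.0605
gripper_force: 45.5
```

Call:
arm_command:
  fingers: [0.05, 0.05, 0.05]
  linear:
    - [0, 0, 0.001]
    - [0, 0, 0.001]
    - [0, 0, 0.001]
  angular:
    - [0, 0, 0]
    - [0, 0, 0]
    - [0, 0, 0]

```text
t: 16.55
ee_pos: [0.539, 0.0067, 0.1043]
ee_rot: [3.141, 0.001, 2.773]
force: [-0.4, -0.0, -1.2]
finger_gap: 0.0602
gripper_force: 45.6
```

Call:
arm_command:
  fingers: [0.05, 0.05, 0.05]
  linear:
    - [0, 0, 0.001]
    - [0, 0, 0.001]
    - [0, 0, 0.001]
  angular:
    - [0, 0, 0]
    - [0, 0, 0]
    - [0, 0, 0]

```text
t: 16.85
ee_pos: [0.5394, 0.0067, 0.1043]
ee_rot: [3.141, 0.002, 2.773]
force: [-1.6, 0.2, 4.7]
finger_gap: 0.0603
gripper_force: 46.2
```

Run:
```python
from h import *
bot.grab_frame('wrist'); o=bot.observe(); print(o['ee_pos'],o['force'])
z=.104
locate('wrist','cap_center',up(CAP,z),(.538,.008)); bot.grab_frame('scene'); locate('scene','cap_center',up(CAP,z),(.538,.008)); locate('scene','cup_center',up(CUP,.042),(.538,.008))
```

```text
[0.53936353 0.00665461 0.1043243 ] [-2.68937144  0.54921761  5.05028393]
cap_center wrist 0.66 [276.5 271.  136.  155. ] [0.538  0.0083] [276.5 271.  138.8 155.5]
cap_center scene 0.96 [296.  204.5  27.   34. ] [0.5421 0.0064] [296.  204.5  27.5  36.8]
cup_center scene 0.68 [295.5 227.5  26.   22. ] [0.5529 0.0201] [295.5 227.5  27.   34.8]
```

Call:
arm_command:
  fingers: [0.064, 0.085, 0.085, 0.085, 0.085]
  linear:
    - [0, 0, -0.001]
    - [0, 0, -0.001]
    - [0, 0, -0.001]
    - [0, 0, -0.001]
    - [0, 0, -0.001]
  angular:
    - [0, 0, 0]
    - [0, 0, 0]
    - [0, 0, 0]
    - [0, 0, 0]
    - [0, 0, 0]

```text
t: 17.6
ee_pos: [0.5385, 0.0067, 0.1037]
ee_rot: [-3.141, -0.0, 2.773]
force: [-1.1, 0.3, 0.4]
finger_gap: 0.085
gripper_force: 0.0
```

Call:
arm_command:
  fingers: [0.085, 0.085, 0.085, 0.085, 0.085]
  linear:
    - [0, 0, -0.02]
    - [0, 0, -0.05]
    - [0, 0, -0.09]
    - [0, 0, -0.12]
    - [0, 0, -0.12]
  angular:
    - [0, 0, 0]
    - [0, 0, 0]
    - [0, 0, 0]
    - [0, 0, 0]
    - [0, 0, 0]

```text
t: 18.1
ee_pos: [0.5416, 0.0064, 0.2302]
ee_rot: [3.139, 0.01, 2.773]
force: [1.0, 0.2, 0.2]
finger_gap: 0.0847
gripper_force: 0.0
```

Run:
```python
from h import *
im=bot.grab_frame('scene'); z=.104
locate('scene','cap_center',up(CAP,z),(.538,.008)); 
w=bot.grab_frame('wrist');locate('wrist','cap_center',up(CAP,z),(.538,.008))
# stacked silhouette by brass colour in scene
hsv=cv2.cvtColor(im,cv2.COLOR_BGR2HSV); u,v=proj('scene',(.538,.008,.1)).astype(int)
m=cv2.inRange(hsv,(15,110,60),(35,255,255)); M=0*m; M[v-45:v+55,u-28:u+28]=1; m=m*M
for r in range(v-45,v+55,3):
    x=m[r].nonzero()[0]
    if len(x)>4: print(r,x.min(),x.max(),end=' | ')
print()
# panel, dial, lever
d={}
im=bot.grab_frame('top')
for k,z in dict(dial_grip=.091,dial_pointer=.106,start_tip=.143,panel=0).items():
  m=bot.mark_of('top',k)[0]; r,c=m['position']; print(k,round(m['confidence'],2),at('top',c,r,z)[:2].round(4))
for m in bot.outline_of('top','panel')[:1]:
    cs=max(cv2.findContours(m['mask'].astype(np.uint8),0,2)[0],key=cv2.contourArea)
    q=cv2.boxPoints(cv2.minAreaRect(cs)); print('panel',m['confidence'],np.array([at('top',*p,.06)[:2] for p in q]).round(4))
for m in bot.outline_of('top','dial')[:1]:
    cs=max(cv2.findContours(m['mask'].astype(np.uint8),0,2)[0],key=cv2.contourArea); el=cv2.fitEllipse(cs); print('dial',el,at('top',*el[0],.075))
go([.54,-.285,.22],2.618)
```

```text
cap_center scene 0.83 [296.5 203.5  28.   36. ] [0.5391 0.0042] [296.5 203.5  27.4  36.8]
cap_center wrist 0.7 [276.5 206.5  74.   80. ] [0.537  0.0085] [276.5 206.5  75.5  80.7]
187 291 302 | 190 286 306 | 193 284 308 | 196 283 309 | 199 283 309 | 202 283 309 | 205 283 309 | 208 283 309 | 211 283 309 | 214 283 308 | 217 283 308 | 220 283 308 | 223 283 307 | 226 283 308 | 229 283 307 | 232 285 306 | 235 287 304 | 238 292 300 | 
dial_grip 0.93 [ 0.5425 -0.29  ]
dial_pointer 0.74 [ 0.5084 -0.2663]
start_tip 0.55 [0.4707 0.3127]
panel 0.91 [ 0.5385 -0.3537]
panel 0.62 [[ 0.4595 -0.2042]
 [ 0.6186 -0.2152]
 [ 0.6037 -0.4917]
 [ 0.4444 -0.4771]]
dial ((367.49896240234375, 225.01673889160156), (26.314300537109375, 27.736923217773438), 42.41852569580078) [ 0.53740837 -0.28610123  0.075     ]
now 18.65 [0.5384 0.0068 0.2232] [-3.1413e+00 -1.2000e-03  2.7727e+00]
lin [-0.1067 -0.2716  0.0031] ang [-0.0003 -0.0012  0.1547]
```

The silhouette (columns 283–308 all the way down) shows the cap and cup stacked flush. The panel yaw is about -0.06, so the tool yaw at click 1 is about 2.558. Next I move above the dial.

Call:
arm_command:
  fingers: [0.085, 0.085, 0.085, 0.085, 0.085]
  linear:
    - [-0.016, -0.042, 0]
    - [-0.033, -0.084, 0]
    - [-0.049, -0.126, 0]
    - [-0.065, -0.168, 0]
    - [-0.081, -0.21, 0]
  angular:
    - [0, 0, 0.05]
    - [0, 0, 0.1]
    - [0, 0, 0.15]
    - [0, 0, 0.19]
    - [0, 0, 0.214]

```text
t: 19.15
ee_pos: [0.5383, -0.2201, 0.2239]
ee_rot: [3.141, 0.0, 2.558]
force: [-0.0, -0.5, 0.8]
finger_gap: 0.0854
gripper_force: 0.0
```

Run:
```python
from h import *
go([.539,-.287,.19],2.558)
```

```text
now 19.15 [ 0.5383 -0.2201  0.2239] [3.1415e+00 2.0000e-04 2.5576e+00]
lin [-0.0375 -0.0554  0.0339] ang [ 0.0001  0.0002 -0.0004]
```

Call:
arm_command:
  fingers: [0.085, 0.085, 0.085, 0.085, 0.085]
  linear:
    - [-0.02, -0.03, 0.01]
    - [-0.0375, -0.0555, 0.02]
    - [-0.0375, -0.0555, 0.034]
    - [-0.0375, -0.0555, 0.034]
    - [-0.0375, -0.0555, 0.034]
  angular:
    - [0, 0, 0]
    - [0, 0, 0]
    - [0, 0, 0]
    - [0, 0, 0]
    - [0, 0, 0]

```text
t: 19.65
ee_pos: [0.5391, -0.2842, 0.1893]
ee_rot: [3.141, -0.001, 2.56]
force: [-0.2, -0.3, 0.3]
finger_gap: 0.0848
gripper_force: 0.0
```

Run:
```python
from h import *
im=bot.grab_frame('wrist'); o=bot.observe(); print(o['ee_pos'],o['ee_rot'])
cv2.imwrite('pics/d.png',im)
for k,z in dict(dial_grip=.091,dial_pointer=.106,start_tip=.143).items():
  for m in bot.mark_of('wrist',k)[:2]:
    r,c=m['position']; print(k,round(m['confidence'],2),[c,r],at('wrist',c,r,z)[:2].round(4))
hsv=cv2.cvtColor(im,cv2.COLOR_BGR2HSV)
for m in bot.outline_of('wrist','dial')[:2]:
    mk=m['mask'].astype(np.uint8); cs=max(cv2.findContours(mk,0,2)[0],key=cv2.contourArea); el=cv2.fitEllipse(cs); print('dial',m['confidence'],el,at('wrist',*el[0],.071)[:2])
# disc model vs white plate: dark blob
u,v=proj('wrist',(.54,-.287,.08)).astype(int); print(u,v)
```

```text
[ 0.53951187 -0.28428444  0.19019304] [3.14137241e+00 6.80675302e-05 2.56005348e+00]
dial_grip 0.87 [274.1, 205.9] [ 0.5399 -0.2858]
dial_grip 0.68 [539.8, 22.4] [ 0.5304 -0.0309]
dial 0.92 ((273.80413818359375, 199.252685546875), (77.99736022949219, 83.49717712402344), 175.88356018066406) [ 0.53856113 -0.28540556]
273 203
```

The dial centre is at (0.540, -0.286), and the fingers are within 2 mm of it. I descend in steps and watch the force.

Call:
arm_command:
  fingers: [0.085, 0.085, 0.085, 0.085, 0.085]
  linear:
    - [-0.001, -0.001, 0.035]
    - [-0.001, -0.001, 0.07]
    - [-0.001, -0.001, 0.1]
    - [-0.001, -0.001, 0.115]
    - [-0.001, -0.001, 0.115]
  angular:
    - [0, 0, 0]
    - [0, 0, 0]
    - [0, 0, 0]
    - [0, 0, 0]
    - [0, 0, 0]

```text
t: 20.4
ee_pos: [0.5382, -0.2853, 0.0725]
ee_rot: [3.141, -0.005, 2.559]
force: [-0.7, 0.2, -0.9]
finger_gap: 0.085
gripper_force: 0.0
```

Call:
arm_command:
  fingers: [0.085, 0.085, 0.085, 0.085, 0.085]
  linear:
    - [0, 0, 0.004]
    - [0, 0, 0.008]
    - [0, 0, 0.012]
    - [0, 0, 0.015]
    - [0, 0, 0.015]
  angular:
    - [0, 0, 0]
    - [0, 0, 0]
    - [0, 0, 0]
    - [0, 0, 0]
    - [0, 0, 0]

```text
t: 20.9
ee_pos: [0.5394, -0.2866, 0.0597]
ee_rot: [3.142, -0.0, 2.559]
force: [0.0, 0.6, -0.3]
finger_gap: 0.0849
gripper_force: 0.0
```

Call:
arm_command:
  fingers: [0.06, 0.04, 0.025, 0.025, 0.025]
  linear:
    - [0, 0, 0]
    - [0, 0, 0]
    - [0, 0, 0]
    - [0, 0, 0]
    - [0, 0, 0]
  angular:
    - [0, 0, 0]
    - [0, 0, 0]
    - [0, 0, 0]
    - [0, 0, 0]
    - [0, 0, 0]
  grip_force: 20

```text
t: 21.4
ee_pos: [0.5396, -0.2867, 0.06]
ee_rot: [3.142, 0.0, 2.559]
force: [-0.0, 0.3, -0.8]
finger_gap: 0.0253
gripper_force: 0.0
```

Call:
arm_command:
  fingers: [0.01, 0.01, 0.01, 0.01]
  linear:
    - [0, 0, 0]
    - [0, 0, 0]
    - [0, 0, 0]
    - [0, 0, 0]
  angular:
    - [0, 0, 0]
    - [0, 0, 0]
    - [0, 0, 0]
    - [0, 0, 0]
  grip_force: 30

```text
t: 21.8
ee_pos: [0.5392, -0.2873, 0.0602]
ee_rot: [-3.14, -0.0, 2.559]
force: [-3.3, -2.8, 1.8]
finger_gap: 0.0176
gripper_force: 33.6
```

Run:
```python
from h import *
bot.grab_frame('wrist');o=bot.observe(); print(o['ee_pos'],o['ee_rot'],o['finger_gap'],o['force'],o['torque'],o['q'])
```

```text
[ 0.53921679 -0.28736919  0.06020586] [-3.14026710e+00  6.03890289e-05  2.55870402e+00] 0.016980320113600487 [-4.60842453 -3.51304982  2.32628343] [-0.50033436  0.64903892  0.02332841] [-6.10716121e-01  1.46889307e-01  1.76038813e+00 -1.40203032e-03
  1.23421828e+00 -1.59816081e+00]
```

The bar is gripped (18 mm gap). Next I turn it 90° clockwise in three stages.

Call:
arm_command:
  fingers: [0.01, 0.01, 0.01, 0.01, 0.01]
  linear:
    - [0, -0.001, 0]
    - [0, -0.001, 0]
    - [0, -0.001, 0]
    - [0, -0.001, 0]
    - [0, -0.001, 0]
  angular:
    - [0, 0, 0.12]
    - [0, 0, 0.24]
    - [0, 0, 0.36]
    - [0, 0, 0.48]
    - [0, 0, 0.6]

```text
t: 22.35
ee_pos: [0.539, -0.2876, 0.0602]
ee_rot: [-3.142, 0.0, 1.955]
force: [-2.7, -2.2, 2.4]
finger_gap: 0.017
gripper_force: 33.7
```

Run:
```python
from h import *
bot.grab_frame('wrist');o=bot.observe(); print(o['ee_pos'],o['ee_rot'],o['finger_gap'],o['force'],o['torque'])
```

```text
[ 0.53903992 -0.28754326  0.06017808] [-3.14157025e+00  1.21249360e-04  1.95121995e+00] 0.01760401901166615 [-2.64731885 -1.18372584  3.17369845] [-0.2607161   0.3952632   0.01731283]
```

Call:
arm_command:
  fingers: [0.01, 0.01, 0.01, 0.01, 0.01]
  linear:
    - [0, 0, 0]
    - [0, 0, 0]
    - [0, 0, 0]
    - [0, 0, 0]
    - [0, 0, 0]
  angular:
    - [0, 0, 0.12]
    - [0, 0, 0.24]
    - [0, 0, 0.36]
    - [0, 0, 0.48]
    - [0, 0, 0.6]

```text
t: 22.9
ee_pos: [0.5388, -0.2877, 0.0602]
ee_rot: [-3.141, 0.0, 1.357]
force: [-4.5, -2.1, 2.3]
finger_gap: 0.0172
gripper_force: 33.7
```

Call:
arm_command:
  fingers: [0.01, 0.01, 0.01, 0.01, 0.01]
  linear:
    - [0, 0, 0]
    - [0, 0, 0]
    - [0, 0, 0]
    - [0, 0, 0]
    - [0, 0, 0]
  angular:
    - [0, 0, 0.12]
    - [0, 0, 0.24]
    - [0, 0, 0.34]
    - [0, 0, 0.365]
    - [0, 0, 0.365]

```text
t: 23.4
ee_pos: [0.5387, -0.2876, 0.0602]
ee_rot: [-3.141, 0.0, 0.996]
force: [-4.6, -0.6, 4.1]
finger_gap: 0.0167
gripper_force: 33.9
```

Run:
```python
from h import *
bot.grab_frame('wrist');o=bot.observe(); print(o['ee_pos'],o['ee_rot'],o['finger_gap'],o['force'],o['torque'])
```

```text
[ 0.53868563 -0.28759802  0.06016701] [-3.14096466e+00  4.69884611e-04  9.96371230e-01] 0.017204724299389434 [-4.31107582 -1.60847502  4.93591932] [-0.35488068  0.82511426 -0.07123796]
```

Call:
arm_command:
  fingers: [0.03, 0.05, 0.05, 0.05, 0.05]
  linear:
    - [0, 0, 0]
    - [0, 0, 0]
    - [0, 0, 0]
    - [0, 0, 0]
    - [0, 0, -0.01]
  angular:
    - [0, 0, 0]
    - [0, 0, 0]
    - [0, 0, 0]
    - [0, 0, 0]
    - [0, 0, 0]

```text
t: 23.95
ee_pos: [0.538, -0.2865, 0.0684]
ee_rot: [-3.138, -0.0, 0.994]
force: [-0.0, 0.7, -0.8]
finger_gap: 0.05
gripper_force: 0.0
```

Call:
arm_command:
  fingers: [0.05, 0.05, 0.05, 0.05, 0.05]
  linear:
    - [0, 0, -0.03]
    - [0, 0, -0.07]
    - [0, 0, -0.11]
    - [0, 0, -0.13]
    - [0, 0, -0.13]
  angular:
    - [0, 0, 0]
    - [0, 0, 0]
    - [0, 0, 0]
    - [0, 0, 0]
    - [0, 0, 0]

```text
t: 24.45
ee_pos: [0.5414, -0.289, 0.2061]
ee_rot: [3.132, 0.0, 0.994]
force: [-0.5, -0.1, 0.1]
finger_gap: 0.05
gripper_force: 0.0
```

Run:
```python
from h import *
for n in('wrist','scene','top'):
  im=bot.grab_frame(n)
  P={}
  for k,z in dict(dial_grip=.091,dial_pointer=.106,start_tip=.143).items():
   for m in bot.mark_of(n,k)[:1]:
    r,c=m['position']; P[k]=at(n,c,r,z)[:2]; print(n,k,round(m['confidence'],2),np.round([c,r]),P[k].round(4))
  c=np.array([.539,-.2865])
  if 'dial_pointer' in P: d=P['dial_pointer']-c; print('angle cw',(np.pi-.06-np.arctan2(d[1],d[0]))%(2*np.pi))
  if n=='wrist':
    # white line on the bar: bright pixels within 38 mm circle at z=.106
    g=cv2.cvtColor(im,cv2.COLOR_BGR2GRAY); M=0*g
    cv2.fillPoly(M,[np.int32([proj(n,p) for p in np.c_[c[0]+.037*np.cos(th),c[1]+.037*np.sin(th),0*th+.106]])],1)
    # ignore neighbourhood of rim
    N,l,s,ct=cv2.connectedComponentsWithStats(((g>140)*M).astype(np.uint8))
    for i in range(1,N):
      if s[i,4]>8:
        p=at(n,*ct[i],.106)[:2]; d=p-c; print('blob',s[i],p.round(4),np.hypot(*d).round(4),((np.pi-.06-np.arctan2(d[1],d[0]))%(2*np.pi)).round(3))
go([.539,-.287,.2],1.0)
```

```text
wrist dial_grip 0.81 [271. 199.] [ 0.536  -0.2815]
wrist dial_pointer 0.92 [270. 167.] [ 0.5529 -0.2538]
angle cw 1.9116949899744857
blob [270 164   5  29 136] [ 0.5495 -0.2626] 0.0261 1.925
blob [ 235  176   84   69 1213] [ 0.5378 -0.3046] 0.0182 4.716
scene dial_grip 0.76 [235. 158.] [ 0.5333 -0.294 ]
scene dial_pointer 0.89 [229. 161.] [ 0.5625 -0.272 ]
scene start_tip 0.64 [219. 116.] [ 0.4928 -0.4494]
angle cw 2.530093708530043
top dial_grip 0.84 [371. 225.] [ 0.5374 -0.2915]
top dial_pointer 0.58 [360. 218.] [ 0.5543 -0.2588]
angle cw 2.015571107607522
now 25.05 [ 0.5389 -0.2874  0.1995] [-3.1409  0.      0.9938]
lin [ 0.0004 -0.0001 -0.0005] ang [-0.0007  0.     -0.0062]
```

The pointer is about 2.0–2.09 rad clockwise from zero in the wrist and top views, which is click four. Next I move to the near side of the lever with the fingers shut.

Call:
arm_command:
  fingers: [0.0, 0.0, 0.0, 0.0, 0.0]
  linear:
    - [-0.036, 0, 0]
    - [-0.072, 0, 0]
    - [-0.108, 0, 0]
    - [-0.144, -0.001, 0]
    - [-0.179, -0.002, 0]
  angular:
    - [0, 0, -0.1]
    - [0, 0, -0.2]
    - [0, 0, -0.31]
    - [0, 0, -0.42]
    - [0, 0, -0.515]

```text
t: 25.55
ee_pos: [0.4388, -0.4376, 0.2]
ee_rot: [3.141, 0.0, 1.513]
force: [0.4, -0.2, -0.5]
finger_gap: -0.0002
gripper_force: 0.0
```

Call:
arm_command:
  fingers: [0.0, 0.0]
  linear:
    - [0, 0, 0]
    - [0, 0, 0]
  angular:
    - [0, 0, 0]
    - [0, 0, 0]

```text
t: 25.75
ee_pos: [0.4393, -0.4368, 0.1998]
ee_rot: [3.141, -0.001, 1.506]
force: [0.0, 0.7, 0.3]
finger_gap: -0.0
gripper_force: 0.0
```

```bash
cat > lev.py <<'E'
from h import *
for n in('wrist','scene','top'):
  im=bot.grab_frame(n); P={}
  for k,z in dict(dial_grip=.091,dial_pointer=.106,start_tip=.143).items():
   for m in bot.mark_of(n,k)[:1]:
    r,c=m['position']; P[k]=at(n,c,r,z)[:2]; print(n,k,round(m['confidence'],2),np.round([c,r]),P[k].round(4))
  if 'dial_pointer' in P and 'dial_grip' in P: d=P['dial_pointer']-P['dial_grip']; print('angle cw',(np.pi-.06-np.arctan2(d[1],d[0]))%(2*np.pi))
  if n=='top':
    c=np.array([.539,-.2865]); g=cv2.cvtColor(im,cv2.COLOR_BGR2GRAY); M=0*g
    cv2.fillPoly(M,[np.int32([proj(n,p) for p in np.c_[c[0]+.034*np.cos(th),c[1]+.034*np.sin(th),0*th+.09]])],1)
    ys,xs=np.nonzero((g>140)*M); print('white',len(xs)); 
    if len(xs):
        p=at(n,xs.mean(),ys.mean(),.106)[:2]; d=p-c; print(p,(np.pi-.06-np.arctan2(d[1],d[0]))%(2*np.pi))
o=bot.observe();print(o['t'],o['ee_pos'],o['ee_rot'])
E
python3 lev.py
```

```text
wrist dial_grip 0.88 [388.  14.] [ 0.5392 -0.285 ]
scene dial_grip 0.86 [234. 158.] [ 0.5338 -0.295 ]
scene dial_pointer 0.88 [230. 158.] [ 0.5534 -0.281 ]
scene start_tip 0.54 [218. 116.] [ 0.4957 -0.4484]
angle cw 2.462192288927798
top dial_grip 0.57 [372. 225.] [ 0.5373 -0.2941]
top dial_pointer 0.7 [358. 217.] [ 0.5586 -0.2544]
top start_tip 0.52 [428. 239.] [ 0.4909 -0.4341]
angle cw 2.003303074924793
white 70
[ 0.55766488 -0.28018841] 2.7555104401877055
26.35 [ 0.43981246 -0.43627724  0.199936  ] [3.14157527e+00 1.12745675e-05 1.50907006e+00]
```

Call:
arm_command:
  fingers: [0.0, 0.0, 0.0, 0.0]
  linear:
    - [0, 0, 0.04]
    - [0, 0, 0.075]
    - [0, 0, 0.095]
    - [0, 0, 0.095]
  angular:
    - [0, 0, 0]
    - [0, 0, 0]
    - [0, 0, 0]
    - [0, 0, 0]

```text
t: 26.75
ee_pos: [0.4377, -0.434, 0.1004]
ee_rot: [-3.136, -0.006, 1.509]
force: [-0.1, -0.1, -0.0]
finger_gap: -0.0002
gripper_force: 0.0
```

Call:
arm_command:
  fingers: [0.0, 0.0, 0.0, 0.0, 0.0]
  linear:
    - [0, 0.01, 0]
    - [0, 0.02, 0]
    - [0, 0.03, 0]
    - [0, 0.04, 0]
    - [0, 0.05, 0]
  angular:
    - [0, 0, 0]
    - [0, 0, 0]
    - [0, 0, 0]
    - [0, 0, 0]
    - [0, 0, 0]

```text
t: 27.25
ee_pos: [0.4909, -0.4401, 0.1061]
ee_rot: [3.141, 0.001, 1.509]
force: [-1.9, -0.7, 0.6]
finger_gap: -0.0003
gripper_force: 0.8
```

Call:
arm_command:
  fingers: [0.0, 0.0, 0.0, 0.0]
  linear:
    - [0, 0.01, 0]
    - [0, 0.02, 0]
    - [0, 0.03, 0]
    - [0, 0.035, 0]
  angular:
    - [0, 0, 0]
    - [0, 0, 0]
    - [0, 0, 0]
    - [0, 0, 0]

```text
t: 27.65
ee_pos: [0.5254, -0.4415, 0.1044]
ee_rot: [-3.141, -0.0, 1.509]
force: [-1.7, -0.5, -1.6]
finger_gap: 0.0001
gripper_force: 0.5
```

```bash
python3 lev.py
```

```text
wrist start_tip 0.96 [334. 269.] [ 0.5518 -0.4381]
scene dial_grip 0.67 [235. 160.] [ 0.5362 -0.2857]
scene dial_pointer 0.89 [231. 160.] [ 0.5549 -0.2755]
scene start_tip 0.52 [203. 122.] [ 0.5486 -0.4451]
angle cw 2.5816960855304947
top dial_grip 0.94 [372. 223.] [ 0.5424 -0.2949]
top dial_pointer 0.79 [356. 218.] [ 0.5571 -0.2476]
top start_tip 0.61 [430. 216.] [ 0.5552 -0.4432]
angle cw 1.8105396326147238
white 70
[ 0.55766488 -0.28018841] 2.7555104401877055
28.25 [ 0.52437737 -0.44177348  0.10501145] [3.14150251e+00 8.22989141e-05 1.50862974e+00]
```

Contact at about 2 N, and the ball is at x≈0.552. I push on until the stop.

Call:
arm_command:
  fingers: [0.0, 0.0, 0.0]
  linear:
    - [0, 0.005, 0]
    - [0, 0.01, 0]
    - [0, 0.01, 0]
  angular:
    - [0, 0, 0]
    - [0, 0, 0]
    - [0, 0, 0]

```text
t: 28.55
ee_pos: [0.5351, -0.4423, 0.1047]
ee_rot: [3.141, -0.0, 1.509]
force: [-0.6, 0.1, -0.5]
finger_gap: 0.0001
gripper_force: 0.0
```

Call:
arm_command:
  fingers: [0.0, 0.0, 0.0]
  linear:
    - [0, 0.003, 0]
    - [0, 0.003, 0]
    - [0, 0.003, 0]
  angular:
    - [0, 0, 0]
    - [0, 0, 0]
    - [0, 0, 0]

```text
t: 28.85
ee_pos: [0.5369, -0.4424, 0.1047]
ee_rot: [-3.14, -0.0, 1.509]
force: [-3.6, 0.8, -0.2]
finger_gap: 0.0
gripper_force: 2.1
```

Call:
arm_command:
  fingers: [0.0, 0.0, 0.0]
  linear:
    - [0, 0.002, 0]
    - [0, 0.002, 0]
    - [0, 0.002, 0]
  angular:
    - [0, 0, 0]
    - [0, 0, 0]
    - [0, 0, 0]

```text
t: 29.15
ee_pos: [0.5372, -0.4425, 0.1046]
ee_rot: [-3.136, -0.001, 1.509]
force: [-9.5, 1.8, 4.1]
finger_gap: 0.0004
gripper_force: 5.0
```

Call:
arm_command:
  fingers: [0.0, 0.0, 0.0]
  linear:
    - [0, 0.002, 0]
    - [0, 0.002, 0]
    - [0, 0.002, 0]
  angular:
    - [0, 0, 0]
    - [0, 0, 0]
    - [0, 0, 0]

```text
t: 29.45
ee_pos: [0.5374, -0.4425, 0.1046]
ee_rot: [-3.132, -0.002, 1.508]
force: [-15.6, 2.4, 5.1]
finger_gap: -0.0003
gripper_force: 8.0
```

The lever is against its stop (15 N). I back off, rise, and look at the dial and the stack once more.

Call:
arm_command:
  fingers: [0.0, 0.0, 0.0, 0.0, 0.0]
  linear:
    - [0, -0.03, 0]
    - [0, -0.07, 0]
    - [0, -0.08, -0.04]
    - [0, -0.08, -0.08]
    - [0, -0.08, -0.11]
  angular:
    - [0, 0, 0]
    - [0, 0, 0]
    - [0, 0, 0]
    - [0, 0, 0]
    - [0, 0, 0]

```text
t: 29.95
ee_pos: [0.4623, -0.4384, 0.2181]
ee_rot: [3.137, 0.003, 1.508]
force: [0.5, 0.2, 1.3]
finger_gap: 0.0002
gripper_force: 0.0
```

Call:
arm_command:
  fingers: [0.0, 0.0, 0.0, 0.0, 0.0]
  linear:
    - [0.04, 0.01, 0]
    - [0.08, 0.02, 0]
    - [0.11, 0.025, 0]
    - [0.11, 0.025, 0]
    - [0.11, 0.025, 0]
  angular:
    - [0, 0, 0]
    - [0, 0, 0]
    - [0, 0, 0]
    - [0, 0, 0]
    - [0, 0, 0]

```text
t: 30.45
ee_pos: [0.4942, -0.3294, 0.2155]
ee_rot: [3.14, 0.001, 1.51]
force: [0.1, -0.7, -0.5]
finger_gap: -0.0004
gripper_force: 0.0
```

Run:
```python
from h import *
s=bot.grab_frame('scene'); m=bot.mark_of('scene','start_tip')[0]; print('tip',at('scene',*m['position'][::-1],.143)[:2])
locate('scene','cap_center',up(CAP,.104),(.538,.008))
im=bot.grab_frame('wrist'); o=bot.observe();print(o['t'],o['ee_pos'],o['force'])
ms=bot.mark_of('wrist','dial_grip')[:1]; 
for m in ms: print('grip',at('wrist',*m['position'][::-1],.091)[:2])
for m in bot.mark_of('wrist','dial_pointer')[:2]: print('ptr',at('wrist',*m['position'][::-1],.106)[:2])
for m in bot.mark_of('wrist','start_tip')[:1]: print('tip',at('wrist',*m['position'][::-1],.143)[:2])
# rectify dial top plane z=.106, find white blobs
c=np.array([.537,-.285]); n=160; w=.045
src=np.float32([proj('wrist',(c[0]+a*w,c[1]+b*w,.106)) for a,b in((1,1),(1,-1),(-1,-1),(-1,1))])
H=cv2.getPerspectiveTransform(src,np.float32([[0,0],[n,0],[n,n],[0,n]])); r=cv2.warpPerspective(im,H,(n,n)); g=cv2.cvtColor(r,cv2.COLOR_BGR2GRAY)
N,l,st,ct=cv2.connectedComponentsWithStats((g>130).astype(np.uint8))
for i in range(1,N):
    if 30<st[i,4]<2500:
        ys,xs=np.nonzero(l==i); e,V=np.linalg.eigh(np.cov(np.c_[n/2-ys,n/2-xs].T)); v=V[:,1]; a=np.arctan2(v[1],v[0])
        print(st[i],(np.array([n/2-ct[i][1],n/2-ct[i][0]])*2*w/n).round(4),e.round(0),'axis cw',((np.pi-.06-a)%np.pi).round(3))
```

```text
tip [ 0.56093968 -0.44892567]
cap_center scene 0.85 [295.5 204.5  26.   34. ] [0.5431 0.0057] [295.5 204.5  27.5  36.8]
30.65 [ 0.49330918 -0.3306045   0.21494889] [0.70075187 0.44948335 0.178449  ]
grip [ 0.53474729 -0.28239534]
ptr [ 0.55513852 -0.25544698]
```

```bash
python3 -c "
from workcell import bot
print(bot.finish_job())"
```

```text
the job is handed in; nothing more can be done
None
```

The job is handed in, but no verdict came back: by my own measurements the cup is on the turntable with the wide cap flush on it, the dial is at click four, and the start lever is against its far stop.

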